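# Sort the look-alike rattles by weight for the set

### The job

Three look-alike rattles stand on the table; inside one is a steel ball, in another a ceramic ball, in the third a wooden ball, and only their weight tells them apart (steel heaviest, wood lightest). Put the steel one home in the sloping rest, foot on its plate and back in its groove, and stand the ceramic one upright in the red tray and the wooden one upright in the blue tray. Set each down gently without dropping or knocking any over, and leave everything else on the table where it is.

Things in the scene. Friction and masses are not known exactly. Their poses are not given: they have to be found in the camera images.
- rattle_1: one of three look-alike closed rattles: white tube, black bands at both ends, two red rings, 60 mm diameter, 130 mm tall, upright; origin at the centre of its foot, z to its top. A 48 mm ball rolls inside: steel, ceramic or wood, another in each and not in the order of the names; whole weight 0.55 kg (steel), 0.33 kg (ceramic) or 0.14 kg (wood), within 5 %
- rattle_1_top (a point): centre of that rattle's top end, 130 mm above its foot along the tube
- rattle_2: one of three look-alike closed rattles: white tube, black bands at both ends, two red rings, 60 mm diameter, 130 mm tall, upright; origin at the centre of its foot, z to its top. A 48 mm ball rolls inside: steel, ceramic or wood, another in each and not in the order of the names; whole weight 0.55 kg (steel), 0.33 kg (ceramic) or 0.14 kg (wood), within 5 %
- rattle_2_top (a point): centre of that rattle's top end, 130 mm above its foot along the tube
- rattle_3: one of three look-alike closed rattles: white tube, black bands at both ends, two red rings, 60 mm diameter, 130 mm tall, upright; origin at the centre of its foot, z to its top. A 48 mm ball rolls inside: steel, ceramic or wood, another in each and not in the order of the names; whole weight 0.55 kg (steel), 0.33 kg (ceramic) or 0.14 kg (wood), within 5 %
- rattle_3_top (a point): centre of that rattle's top end, 130 mm above its foot along the tube
- red_tray: fixed red square open tray, 102 x 102 mm outside, 92 x 92 mm inside, walls 25 mm high and 5 mm thick, floor 5 mm thick; origin at the centre of its underside, z up
- blue_tray: fixed blue square open tray, 102 x 102 mm outside, 92 x 92 mm inside, walls 25 mm high and 5 mm thick, floor 5 mm thick; origin at the centre of its underside, z up
- rest: fixed wooden sloping rest, 110 x 90 mm base, about 100 mm high: a tilted foot plate with a 62 mm long V groove standing square on it. It holds a rattle leaning 0.45 rad from upright, top towards the rest's own -x, foot on the plate, back in the groove on the -x side. Its +x side and upper end are open: a rattle can come in along the groove from above. Origin: centre of the underside, z up
- rest_foot (a point): where the centre of a rattle's foot is when it lies home in the rest, 32 mm above the table
- rest_top (a point): where the centre of that rattle's top end then is, 130 mm from rest_foot along the groove
- mallet_white: loose mallet lying between the trays and the rest, 195 mm long, 28 mm high, wooden stick with white head (leave alone)
- mallet_grey: the same with a grey head (leave alone)
- screwdriver: loose red-handled screwdriver, 190 mm long, lying at the left (leave alone)
- cymbal: loose brass finger cymbal, 56 mm across, 14 mm high, lying among the rattles (leave alone)
- woodblock: loose slotted wooden block, 60 x 40 x 35 mm, at the right (leave alone)
- mug: loose blue mug, 80 mm across, 90 mm high, at the left (leave alone)
- pedal: loose blue effects pedal, 120 x 75 x 57 mm, at the right (leave alone)

How it is judged:
By the outcome, as a careful person would: the job done as asked, in the order asked, and still so for the second after the job is handed in, with the robot touching nothing.
It also fails if it takes over 72 s, if anything falls off the work surface, if the arm or the gripper's body presses on something with over 40 N, if the wrist force passes 120 N, or if a joint passes its speed limit or range.

### The arm

A 6-joint arm with a two-finger parallel gripper is mounted at the origin on the work surface. World frame = base frame: x ahead of the robot, y to its left, z up, the work surface at z = 0. Lengths are in mm, angles in rad, forces in N, time in s.
With the tool pointing down it reaches from about 350 to 975 mm from the base axis. Payload 7.1 kg.
Tool frame: the origin (TCP) lies between the finger pads; the fingertips stand 17 mm ahead of it and the grasp point (between the pads) lies 2 mm behind it (tip_reach is the y of the fingertips in the tool frame, in mm); y points along the fingers, x is the direction in which the jaws open and shut, and the axes are right-handed (so a half turn about y gives the same grasp; the last joint's range is limited). The gripper opens to 88 mm and grips with 3 to 60 N. Pads are 20 mm wide; open, the fingers measure 115 mm over their backs; the gripper's body (75 mm by 178 mm) begins 61 mm behind the grasp point.
Start: joints at [-1.154, 0.423, 1.63, -0, 1.089, -0.019], TCP at [263.85, -566.558, 239.675] pointing down, gripper open.
Joint ranges: [-3, 3], [-0.9, 2.11], [0.09, 2.58], [-1.31, 4.45], [0.11, 2.69], [-2.54, 2.54]. Speed limits (rad/s): [2.39, 2.39, 3.01, 3.14, 3.14, 3.14].

### API

Orientations are given as a rotation vector (axis times angle).
In Python, from workcell import get_obs, get_image, camera_model, close_job, silhouettes, tip_of, tip_reach gives the robot as it stands. The module is installed in compiled form; this text tells all that it offers.
- The arm moves only by the tool arm_command, never from a script. Its argument "targets" is a list of rows, each a list of 4 numbers: the shift along the tool's x, y, z in mm, then the turn about the tool's y in rad. A call has 1 to 20 rows; each row shifts and turns the commanded pose from where the row before left it, along the tool's axes as they then stand; what a row does not reach is not made up. A row lasts 1/12 s, in which the tool goes at most 41.7 mm and 7.16 degrees, less where a joint would pass 70% of its speed; a pose out of reach is approached as far as the arm can. A call is refused whole if a number of a shift passes 41.7 or a number of a turn 0.125, either way. A call with a gripper value outside its range is refused whole. "gripper" is the opening in per cent of the stroke, from 0 (shut) to 100 (fully open), set as the call begins (left out, the last holds). The fingers move at their own pace and stop on an object; the grip force is fixed at half the most. Time passes only in rows, so rows that do not move let the fingers close. It gives the time, the measured TCP pose, the force and the opening at its end, in the units of the state.
- get_obs(): the state, without advancing time (a new reading comes with each control period).
- get_image(name): name is "scene" or "side" or "wrist"; returns the picture (384x512x3 uint8, blue, green, red); there is no depth.
- camera_model(name): a dict with "mtx" (3x3 intrinsics, pixels), "position" and "orientation" of the camera in the world. Camera axes: x right, y up, looking along -z (the intrinsics and any distortion apply to the point x, -y, -z); pixel columns grow to the right and rows downward; lengths in mm; the calibration is good to about 2 mm. The wrist camera is an equidistant fisheye: a pixel r from the principal point sees the ray r / f radians off the axis. A picture is of the moment at which its call begins: read the wrist's pose just before it. camera_model takes no time and is no camera call; for the wrist camera it gives the pose at the moment of the call.
- close_job(): hands the job in, once; it reports no verdict.
Trained networks look in the newest picture that a camera, given by its name, has taken for a name from the list of things; names that differ only in an ending like _2 or _b are one class to them, and where a whole thing is asked for, a point or a joint stands for the part that bears it (a point fixed in the world has none). Each returns a list of dicts, best first, with "conf" (0 to 1); they miss things now and then, are a little off and sometimes report something else, mostly with a low value. They report only what shows in the picture. A call takes as long as a camera call.
- silhouettes(camera, thing): "pixels" (384x512 bool, what is visible of it) and "at" ([column, row] in pixels, amid what is visible of it).
- tip_of(camera, thing): "at" ([column, row] in pixels: a listed point, or the origin of a listed thing).
The state is a dict: "t": time; "qpos": joint angles; "qvel": joint speeds; "joint_torque": joint torques, N m; "ee_pos": TCP position; "orientation": TCP orientation; "ft_force": force on the tool from outside, world axes, zero at the start; "moment": the same for the moment, N m; "width": finger opening in mm.
Only numpy, scipy, OpenCV 4.12 (cv2) and the standard library are available. Lean on these libraries where they do the work, as an engineer would, in place of code of your own. Each camera call takes 0.05 s, during which the arm holds its last target. There are 200 camera calls.

## Working session

There is one attempt and no reset: what is moved stays moved. The work goes in short steps, Python scripts to look and compute and a tool call to move; the robot and the scene stay as the last step left them, time stands still between calls to the robot, and variables do not carry over. Pictures are saved under pics/ and viewed, about 8 in all and at most 12, crops included, and the job is handed in when it is done.

Besides the shell and the picture viewer there is one more tool, called after "Request:" by a JSON object that holds its "api" and its "payload". arm_command: Moves the arm, as the interface text tells. Its arguments: {"type":"object","properties":{"targets":{"type":"array","items":{"type":"array","items":{"type":"number"}}},"gripper":{"type":"number"}},"required":["targets"]}

```bash
mkdir -p pics
cat > h.py <<'E'
import numpy as np, cv2
from scipy.spatial.transform import Rotation as R
from workcell import *
def rot(o):
    o=np.array(o,float)
    return o if o.shape==(3,3) else (R.from_rotvec(o).as_matrix() if o.size==3 else R.from_quat(o).as_matrix())
def ray(cam,px,m=None):
    m=m or camera_model(cam); K=np.array(m['mtx']); u=(px[0]-K[0,2])/K[0,0]; v=(px[1]-K[1,2])/K[1,1]
    if cam=='wrist':
        r=np.hypot(u,v); d=np.array([u/r*np.sin(r),-v/r*np.sin(r),-np.cos(r)]) if r>1e-9 else np.array([0,0,-1.])
    else: d=np.array([u,-v,-1.])
    d=rot(m['orientation'])@d
    return np.array(m['position'],float),d/np.linalg.norm(d)
def at_z(cam,px,z,m=None):
    p,d=ray(cam,px,m); return p+d*(z-p[2])/d[2]
def tri(rs):
    A=sum(np.eye(3)-np.outer(d,d) for p,d in rs); b=sum((np.eye(3)-np.outer(d,d))@p for p,d in rs)
    return np.linalg.solve(A,b)
E
python3 - <<'E'
from h import *
np.set_printoptions(precision=1,suppress=True)
o=get_obs(); print(o); print(rot(o['orientation']))
ims=[get_image(n) for n in('scene','side')]
cv2.imwrite('pics/a.png',ims[0]);cv2.imwrite('pics/b.png',ims[1])
for c in('scene','side'):
    print(c,camera_model(c))
    for t,z in(('rattle_1',0),('rattle_1_top',130),('red_tray',0),('blue_tray',0),('rest',0),('rest_foot',32),('rest_top',149),('cymbal',0),('mug',0),('pedal',0),('woodblock',0),('mallet_white',0),('mallet_grey',0),('screwdriver',0)):
        for r in tip_of(c,t)[:4]: print(t,round(r['conf'],2),np.array(r['at']),at_z(c,r['at'],z))
E
```

```text
{'t': 0.0, 'qpos': array([-1.2,  0.4,  1.6,  0. ,  1.1, -0. ]), 'qvel': array([-0.,  0., -0., -0.,  0., -0.]), 'joint_torque': array([  0. , -54.5, -27.4,   0.1,   0. ,  -0. ]), 'ee_pos': array([ 263.6, -566.1,  238.9]), 'orientation': array([-1.4,  0.9, -0.9]), 'ft_force': array([-0.3,  0.9,  0.9]), 'moment': array([-0.,  0.,  0.]), 'width': 87.8312193586903}
[[ 0.4 -0.   0.9]
 [-0.9  0.   0.4]
 [-0.  -1.   0. ]]
scene {'mtx': array([[433.4,   0. , 261. ],
       [  0. , 433.4, 188.5],
       [  0. ,   0. ,   1. ]]), 'position': array([1003.8, -715.4, 1048.6]), 'orientation': array([0.7, 0.2, 0.6])}
rattle_1 0.89 [239.8 193.3] [461.   25.1   0. ]
rattle_1 0.86 [187.7 252.6] [ 465.  -242.3    0. ]
rattle_1 0.85 [271.1 164.1] [474.7 193.2   0. ]
rattle_1 0.22 [179.2 349.3] [ 625.  -470.5    0. ]
rattle_1_top 0.89 [272.5 139.1] [484.7 178.  130. ]
red_tray 0.97 [229.2 278. ] [ 612.1 -244.2    0. ]
blue_tray 0.66 [282.  218.2] [626.3  13.    0. ]
rest 0.72 [316.3 167.4] [611.3 264.8   0. ]
rest_foot 0.76 [319.6 165.5] [628.2 248.7  32. ]
rest_foot 0.26 [154.3 290.5] [ 483.3 -394.7   32.
[... 978 characters left out ...]
0. ]
blue_tray 0.83 [244.4 208. ] [632.   -1.3   0. ]
rest_foot 0.96 [199.5 240. ] [635.  244.7  32. ]
rest_foot 0.57 [213.3 218.7] [664.  137.1  32. ]
rest_top 0.62 [213.9 223.2] [557.9 254.8 149. ]
cymbal 0.54 [275.4 243.5] [439.2  93.6   0. ]
mug 0.72 [167.4 291.9] [595.1 441.7   0. ]
pedal 0.62 [308.2 156.4] [ 606.3 -442.7    0. ]
woodblock 0.64 [329.2 172.9] [ 474.7 -379.     0. ]
mallet_white 0.31 [319.1 188.5] [ 459.7 -260.3    0. ]
mallet_grey 0.66 [263.8 193.4] [ 621.3 -114.7    0. ]
mallet_grey 0.2 [165.8 289. ] [606.6 436.3   0. ]
screwdriver 0.86 [219.7 296.2] [457.9 369.    0. ]
screwdriver 0.59 [199.4 240.5] [657.9 222.3   0. ]
screwdriver 0.33 [249.3 224.1] [566.3  61.9  -0. ]
```

View pics/a.png

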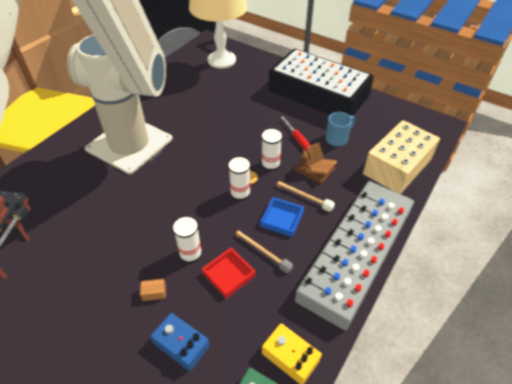

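View pics/b.png

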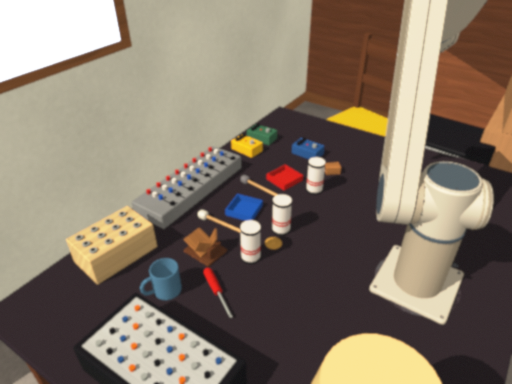

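The scene view shows three upright rattles at (187,240), (239,178) and (271,148). The red tray is at (229,272), the blue at (282,216), the rest at (316,163), and the cymbal sits at (252,178). The side view agrees. I'll align the jaws to world y and move over the first rattle.

Request:
{"api": "arm_command", "payload": {"targets": [[0,0,0,0.104],[0,0,0,0.104],[0,0,0,0.104],[0,0,0,0.104],[-32,0,20,0],[-32,0,20,0],[-32,0,20,0],[-32,0,20,0],[-32,0,20,0],[-32,0,20,0],[-32,0,20,0],[-32,0,20,0],[-32,0,20,0],[-32,0,20,0],[0,0,0,0],[0,0,0,0]], "gripper": 100}}

```text
t: 2.83
ee_pos: [458.4, -241.1, 239.8]
orientation: [-1.22, 1.191, -1.192]
ft_force: [-0.2, 0.1, 0.2]
width: 87.8
```

```bash
cat >> h.py <<'E'
np.set_printoptions(precision=2,suppress=True)
def st():
    o=get_obs(); Rm=rot(o['orientation']); print('t',round(o['t'],2),'pos',o['ee_pos'],'x',Rm[:,0],'F',o['ft_force'],'w',round(o['width'],1)); return o
def look(name,things,save=True):
    m=camera_model('wrist'); im=get_image('wrist')
    if save: cv2.imwrite(f'pics/{name}.png',im)
    for t,z in things:
        for r in tip_of('wrist',t)[:3]: print(t,round(r['conf'],2),np.array(r['at']),at_z('wrist',r['at'],z,m))
E
python3 - <<'E'
from h import *
st(); print(camera_model('wrist')['position'])
look('w1',[('rattle_1',0),('rattle_1_top',130),('red_tray',0),('blue_tray',0)])
# mean silhouettes from fixed cams: triangulate centres
E
```

```text
t 2.83 pos [ 458.36 -241.14  239.81] x [ 0.02 -1.    0.  ] F [-0.22  0.12  0.16] w 87.8
[ 523.5  -239.34  384.86]
rattle_1 0.94 [249.6 152.3] [ 474.29 -240.58    0.  ]
rattle_1 0.8 [ 68.3 165.3] [454.96  31.     0.  ]
red_tray 0.84 [247.7  54.1] [ 602.68 -235.18    0.  ]
blue_tray 0.77 [81.9 47.7] [627.81   3.44  -0.  ]
blue_tray 0.17 [164.6  38.6] [ 626.76 -124.89    0.  ]
```

View pics/w1.png

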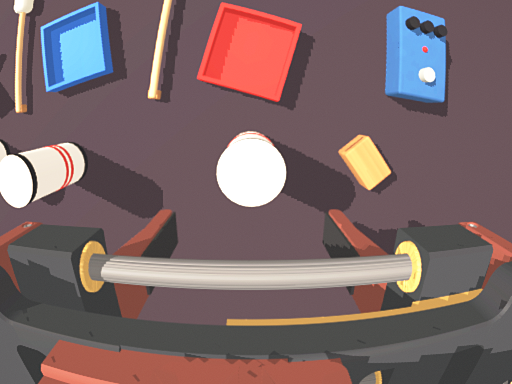

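The wrist view shows this rattle's top disc at (251,170) between the open fingers, the red tray with rim corners (220,5), (300,20), (278,100) and (199,80), and the blue tray at (77,46). The next rattle's top is at (18,181).

Run:
```python
from h import *
m=camera_model('wrist')
for n,p,z in(('A',(251,170),130),('B',(18,181),130),('red',np.mean([(220,5),(300,20),(278,100),(199,80)],0),25),('blue',(77,46),25)): print(n,at_z('wrist',p,z,m))
for c in('scene','side'):
  for r in silhouettes(c,'rattle_1')[:3]:
    print(c,round(r['conf'],2),r['at'],at_z(c,r['at'],65))
```

```text
A [ 473.94 -244.46  130.  ]
B [461.    14.08 130.  ]
red [ 599.64 -240.65   25.  ]
blue [624.53  -7.53  25.  ]
scene 0.93 [270.1, 150.6] [471.35 188.53  65.  ]
scene 0.71 [240.0, 179.7] [463.24  25.57  65.  ]
scene 0.55 [185.2, 237.7] [ 461.69 -237.5    65.  ]
side 0.75 [245.1, 240.9] [489.41 194.18  65.  ]
side 0.75 [316.1, 172.4] [ 481.15 -264.79   65.  ]
side 0.66 [276.2, 213.3] [479.51  26.71  65.  ]
```

Request:
{"api": "arm_command", "payload": {"targets": [[3,10,7,0],[0,22,6,0],[0,22,0,0],[0,22,0,0],[0,22,0,0],[0,22,0,0],[0,14,0,0],[0,5,0,0],[0,0,0,0],[0,0,0,0],[0,0,0,0]]}}

```text
t: 4.1
ee_pos: [471.2, -245.9, 101.4]
orientation: [-1.218, 1.193, -1.196]
ft_force: [0.1, -0.8, 0.2]
width: 87.9
```

Request:
{"api": "arm_command", "payload": {"targets": [[0,0,0,0],[0,0,0,0],[0,0,0,0],[0,0,0,0],[0,0,0,0],[0,0,0,0],[0,-5,0,0],[0,-10,0,0],[0,-10,0,0],[0,-5,0,0],[0,0,0,0],[0,0,0,0],[0,0,0,0]], "gripper": 0}}

```text
t: 5.18
ee_pos: [470.4, -245.4, 130.7]
orientation: [-1.218, 1.195, -1.195]
ft_force: [0.2, -0.7, -1.0]
width: 60.2
```

```bash
cat >> h.py <<'E'
def weigh(n=6):
    F=[]
    for i in range(n): get_image('wrist'); F.append(get_obs()['ft_force'])
    print('mean',np.mean(F,0),'fz',np.array(F)[:,2])
E
python3 - <<'E'
from h import *
st(); weigh(); st()
E
```

```text
t 5.18 pos [ 470.44 -245.36  130.71] x [ 0.02 -1.    0.  ] F [ 0.16 -0.72 -0.99] w 60.2
mean [ 0.1   0.14 -1.71] fz [-2.06 -1.33 -1.29 -2.02 -1.83 -1.73]
t 5.48 pos [ 470.38 -245.31  130.36] x [ 0.02 -1.   -0.  ] F [ 0.04 -0.04 -1.73] w 60.4
```

About 1.7 N, so this is wood. I'll set it back down and go to the next one.

Request:
{"api": "arm_command", "payload": {"targets": [[0,9,0,0],[0,9,0,0],[0,7,0,0],[0,3,0,0],[0,1,0,0],[0,1,0,0],[0,0,0,0],[0,0,0,0]]}}

```text
t: 6.15
ee_pos: [470.7, -245.6, 100.8]
orientation: [-1.219, 1.194, -1.195]
ft_force: [-0.4, 0.4, -0.5]
width: 59.6
```

Request:
{"api": "arm_command", "payload": {"targets": [[0,0,0,0],[0,0,0,0],[0,0,0,0],[0,0,0,0],[0,-15,0,0],[0,-25,0,0],[0,-25,0,0],[0,-25,0,0],[-20,-25,0,0],[-35,-10,0,0],[-35,0,0,0],[-35,0,0,0],[-35,0,0,0],[-35,0,0,0],[-30,0,0,0],[-20,0,0,0],[-12,0,0,0],[0,0,0,0],[0,0,0,0]], "gripper": 100}}

```text
t: 7.73
ee_pos: [465.5, 11.8, 225.8]
orientation: [-1.219, 1.193, -1.194]
ft_force: [-0.5, 0.3, 0.8]
width: 87.8
```

Run:
```python
from h import *
st()
look('w2',[('rattle_1',0),('rattle_1_top',130),('red_tray',0),('blue_tray',0),('rest',0),('rest_foot',32),('rest_top',149)])
```

```text
t 7.73 pos [465.47  11.79 225.78] x [ 0.02 -1.    0.  ] F [-0.49  0.26  0.82] w 87.8
rattle_1 0.93 [237.  168.2] [462.59  27.9    0.  ]
rattle_1 0.81 [428.4 165.3] [ 475.84 -245.35    0.  ]
rattle_1 0.79 [117.8 160.3] [471.72 189.85   0.  ]
rattle_1_top 0.9 [ 61.2 178.9] [474.91 193.2  130.  ]
rattle_1_top 0.4 [427.   75.4] [ 578.13 -146.32  130.  ]
red_tray 0.76 [428.4  74.7] [ 605.2  -235.04    0.  ]
red_tray 0.5 [ 21.7 165.6] [465.63 372.71  -0.  ]
red_tray 0.45 [119.2 160.7] [471.17 187.73   0.  ]
blue_tray 0.73 [256.6  38.9] [627.18   6.72   0.  ]
blue_tray 0.19 [429.   74.1] [ 606.25 -236.11    0.  ]
rest 0.69 [79.5 61.4] [612.1  250.06   0.  ]
rest_foot 0.85 [66.5 48. ] [626.37 252.09  32.  ]
rest_top 0.36 [166.6  39.9] [589.11  77.63 149.  ]
```

View pics/w2.png

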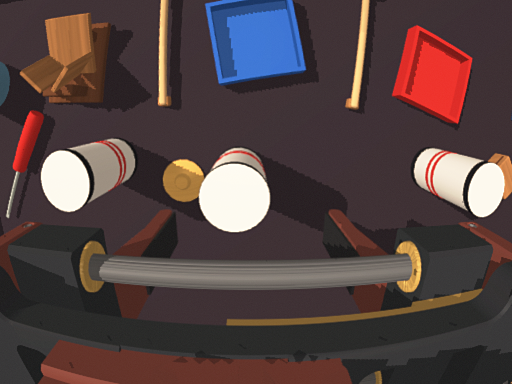

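Rattle B's top is at (235,197) and C's at (66,180). The rest is upper left at about (80,60) with its plate facing up-image, the blue tray is at (256,40), and all the rattles are upright.

Run:
```python
from h import *
m=camera_model('wrist')
for n,p,z in(('B',(235,197),130),('C',(66,180),130),('A',(481,191),130),('blue',(255,42),25)): print(n,at_z('wrist',p,z,m))
```

```text
B [461.83  23.44 130.  ]
C [474.39 186.41 130.  ]
A [ 470.7  -234.37  130.  ]
blue [616.69   7.74  25.  ]
```

Request:
{"api": "arm_command", "payload": {"targets": [[-6,5,-1,0],[-5,20,-1,0],[0,22,0,0],[0,22,0,0],[0,22,0,0],[0,22,0,0],[0,9,0,0],[0,3,0,0],[0,0,0,0],[0,0,0,0]]}}

```text
t: 8.97
ee_pos: [463.8, 22.6, 101.3]
orientation: [-1.218, 1.194, -1.195]
ft_force: [0.4, 0.6, 0.7]
width: 88.0
```

Request:
{"api": "arm_command", "payload": {"targets": [[0,0,0,0],[0,0,0,0],[0,0,0,0],[0,0,0,0],[0,0,0,0],[0,0,0,0],[0,-5,0,0],[0,-10,0,0],[0,-10,0,0],[0,-5,0,0],[0,0,0,0],[0,0,0,0],[0,0,0,0]], "gripper": 0}}

```text
t: 10.05
ee_pos: [463.0, 22.5, 130.7]
orientation: [-1.219, 1.195, -1.195]
ft_force: [-0.2, 0.5, -5.5]
width: 59.4
```

Run:
```python
from h import *
st(); weigh(8); st()
```

```text
t 10.05 pos [463.01  22.48 130.67] x [ 0.02 -1.    0.  ] F [-0.23  0.53 -5.5 ] w 59.4
mean [-0.14  0.08 -5.4 ] fz [-4.53 -6.79 -5.58 -4.8  -6.35 -4.34 -5.29 -5.54]
t 10.45 pos [463.14  22.51 130.51] x [ 0.02 -1.   -0.  ] F [-0.15 -0.47 -5.54] w 59.3
```

About 5.4 N, so B is steel. I'll raise it and move next to the rest for a close look.

Request:
{"api": "arm_command", "payload": {"targets": [[0,-15,0,0],[0,-25,0,0],[0,-25,0,0],[0,-25,10,0],[0,-15,20,0],[-10,-5,25,0],[-20,0,25,0],[-20,0,25,0],[-20,0,25,0],[-20,0,20,0],[-15,0,10,0],[-10,0,5,0],[-5,0,0,0],[0,0,0,0],[0,0,0,0]]}}

```text
t: 11.7
ee_pos: [624.7, 145.2, 240.2]
orientation: [-1.22, 1.195, -1.194]
ft_force: [0.2, -0.5, -4.3]
width: 59.2
```

Run:
```python
from h import *
st()
look('w3',[('rest',0),('rest_foot',32),('rest_top',149),('blue_tray',0)])
im=cv2.imread('pics/w3.png'); print(camera_model('wrist')['mtx'])
cv2.imwrite('pics/w3c.png',cv2.resize(im[0:260,0:300],None,fx=2.3,fy=2.3,interpolation=cv2.INTER_CUBIC))
```

```text
t 11.7 pos [624.68 145.22 240.23] x [ 0.02 -1.    0.  ] F [ 0.22 -0.5  -4.29] w 59.2
rest 0.93 [171.4 172.2] [612.1  250.72   0.  ]
rest_foot 0.73 [163.4 165.2] [627.33 252.18  32.  ]
rest_top 0.43 [268.4 164.7] [649.72 130.73 149.  ]
[[297.32   0.   249.87]
 [  0.   297.32 186.61]
 [  0.     0.     1.  ]]
```

View pics/w3c.png

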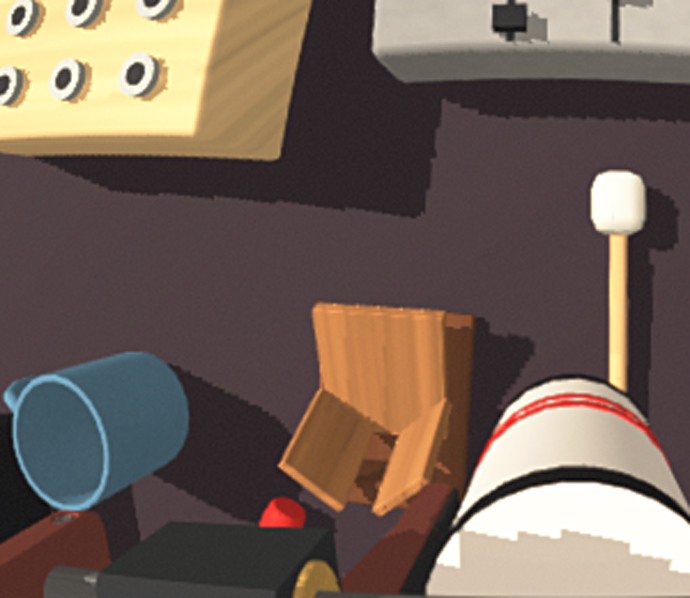

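The crop shows the rest with its plate edge from (313,305) to (445,312) and the V groove below it at about (370,440), opening up-image (+x). The held rattle is at right and the mug at left.

Run:
```python
from h import *
m=camera_model('wrist'); f=lambda x,y,z: at_z('wrist',(x/2.3,y/2.3),z,m)
print(m['position'])
for z in(45,52,60):
  a,b=f(313,305,z),f(445,312,z); print(z,a,b,np.linalg.norm(a-b),'yaw',np.arctan2(*(a-b)[[1,0]])-np.pi/2)
for z in (85,95):
  for n,p in(('Lout',(280,466)),('Lin',(340,510)),('Rin',(375,514)),('Rout',(410,492))): print(z,n,f(*p,z))
for n,p in(('Ltop',(318,390)),('Rtop',(447,400))): print(n,f(*p,75),f(*p,65))
```

```text
[690.73 146.45 385.97]
45 [670.57 282.25  45.  ] [665.9  210.92  45.  ] 71.48246085766154 yaw -0.06546454773767918
52 [670.99 279.46  52.  ] [666.41 209.59  52.  ] 70.01496024623367 yaw -0.06546454773767985
60 [671.46 276.27  60.  ] [666.99 208.08  60.  ] 68.33781669031612 yaw -0.06546454773767896
85 Lout [594.99 289.09  85.  ]
85 Lin [573.43 258.81  85.  ]
85 Rin [572.15 240.71  85.  ]
85 Rout [584.11 222.35  85.  ]
95 Lout [598.17 284.35  95.  ]
95 Lin [577.33 255.07  95.  ]
95 Rin [576.09 237.58  95.  ]
95 Rout [587.65 219.83  95.  ]
Ltop [631.07 269.53  75.  ] [629.15 273.49  65.  ]
Rtop [626.78 204.87  75.  ] [624.73 206.75  65.  ]
```

Request:
{"api": "arm_command", "payload": {"targets": [[0,0,0,0.085],[-15,0,0,0],[-25,0,0,0],[-25,0,0,0],[-20,0,0,0],[-12,0,0,0],[-6,0,0,0],[0,10,0,0],[0,20,0,0],[0,20,0,0],[0,15,0,0],[0,8,0,0],[0,3,0,0],[0,0,0,0],[0,0,0,0]]}}

```text
t: 13.2
ee_pos: [633.1, 248.2, 165.3]
orientation: [-1.177, 1.257, -1.258]
ft_force: [-0.0, 0.8, -4.9]
width: 59.1
```

Run:
```python
from h import *
st()
a=get_image('side'); b=get_image('scene'); c=get_image('wrist')
f=lambda i,x,y,w=90,h=110:cv2.resize(i[y:y+h,x:x+w],(360,440),interpolation=cv2.INTER_CUBIC)
cv2.imwrite('pics/s1.png',np.hstack([f(a,155,170),f(b,270,85)]))
for t,z in(('rattle_1',0),('rattle_1_top',191)):
  for k in('side','scene'):
    for r in tip_of(k,t)[:4]: print(k,t,round(r['conf'],2),np.array(r['at']),at_z(k,r['at'],61 if z==0 else z))
```

```text
t 13.2 pos [633.08 248.25 165.32] x [-0.07 -1.   -0.  ] F [-0.04  0.82 -4.89] w 59.1
side rattle_1 0.89 [315.1 185.6] [ 446.7  -191.59   61.  ]
side rattle_1 0.7 [247.8 255.4] [448.91 237.67  61.  ]
side rattle_1 0.61 [196.5 231.9] [645.47 243.33  61.  ]
scene rattle_1 0.94 [321.7 159.3] [631.36 250.39  61.  ]
scene rattle_1 0.8 [272.3 165.9] [512.97 135.52  61.  ]
scene rattle_1 0.75 [189.8 251.7] [ 499.23 -264.47   61.  ]
side rattle_1_top 0.91 [252.1 227.1] [426.84 244.72 191.  ]
side rattle_1_top 0.74 [166.6 289. ] [471.31 538.92 191.  ]
scene rattle_1_top 0.78 [271.1 136.9] [510.59 124.66 191.  ]
scene rattle_1_top 0.26 [315.1 168.4] [681.81  80.92 191.  ]
```

View pics/s1.png

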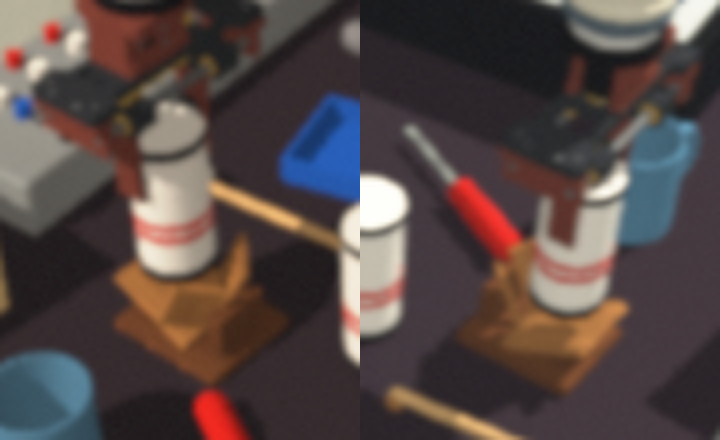

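The side and scene crops show the rattle upright over the plate, on the groove's open side and centred. I'll lower it to contact.

Request:
{"api": "arm_command", "payload": {"targets": [[0,6,0,0],[0,4,0,0],[0,2,0,0],[0,1.5,0,0],[0,1,0,0],[0,0,0,0]]}}

```text
t: 14.05
ee_pos: [632.4, 248.5, 149.7]
orientation: [-1.178, 1.257, -1.257]
ft_force: [-0.2, 0.2, -4.4]
width: 59.2
```

Request:
{"api": "arm_command", "payload": {"targets": [[0,1,0,0],[0,1,0,0],[0,0,0,0]]}}

```text
t: 14.3
ee_pos: [632.5, 248.5, 148.1]
orientation: [-1.178, 1.257, -1.257]
ft_force: [-0.8, 0.0, -4.9]
width: 59.4
```

Request:
{"api": "arm_command", "payload": {"targets": [[0,1,0,0],[0,1,0,0],[0,0,0,0]]}}

```text
t: 14.55
ee_pos: [632.9, 248.6, 147.3]
orientation: [-1.177, 1.257, -1.257]
ft_force: [-2.4, -0.8, 3.8]
width: 59.2
```

Request:
{"api": "arm_command", "payload": {"targets": [[0,1,0,0],[0,1,0,0],[0,0,0,0]]}}

```text
t: 14.8
ee_pos: [633.2, 248.8, 147.0]
orientation: [-1.176, 1.256, -1.257]
ft_force: [-6.5, -1.2, 14.4]
width: 59.0
```

Contact at TCP z ≈147.5, as expected. Next I'll pivot it on the plate, moving the hand towards the groove and down in steps.

Request:
{"api": "arm_command", "payload": {"targets": [[0,1,-3.5,0],[0,1.2,-4,0],[0,1.5,-4,0],[0,1.8,-3.5,0],[0,0,0,0]]}}

```text
t: 15.22
ee_pos: [618.6, 250.2, 142.0]
orientation: [-1.174, 1.255, -1.258]
ft_force: [-5.6, -2.0, 16.1]
width: 59.0
```

```bash
cat >> h.py <<'E'
def views(name,x=155,y=170,x2=270,y2=85):
    a=get_image('side'); b=get_image('scene')
    f=lambda i,x,y,w=90,h=110:cv2.resize(i[y:y+h,x:x+w],(360,440),interpolation=cv2.INTER_CUBIC)
    cv2.imwrite(f'pics/{name}.png',np.hstack([f(a,x,y),f(b,x2,y2)]))
E
python3 - <<'E'
from h import *
o=st(); print(o['moment']); views('s2')
E
```

```text
t 15.22 pos [618.63 250.19 141.99] x [-0.07 -1.   -0.  ] F [-5.58 -1.96 16.13] w 59.0
[-0.4   0.69 -0.07]
```

View pics/s2.png

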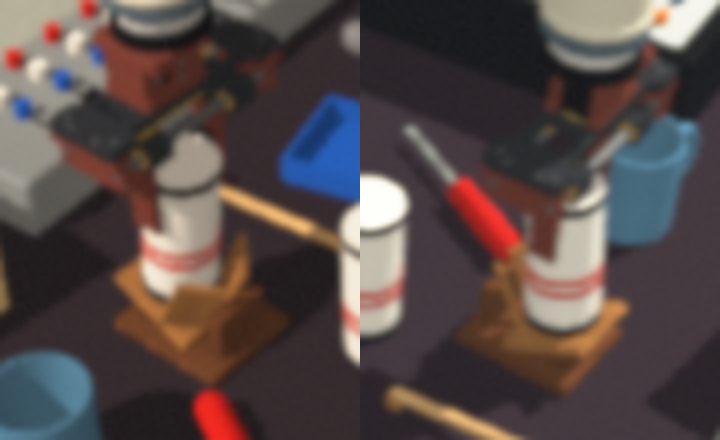

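The rattle's foot is on the plate near the groove and the rattle is just starting to tilt. Forces are moderate, so I'll continue.

Request:
{"api": "arm_command", "payload": {"targets": [[0,1.8,-3.5,0],[0,1.9,-3.5,0],[0,2,-3.5,0],[0,2,-3.5,0],[0,0,0,0]]}}

```text
t: 15.73
ee_pos: [603.5, 251.1, 133.6]
orientation: [-1.176, 1.257, -1.257]
ft_force: [-8.4, -1.7, 15.8]
width: 59.2
```

Run:
```python
from h import *
o=st(); print(o['moment'])
```

```text
t 15.73 pos [603.47 251.08 133.6 ] x [-0.07 -1.   -0.  ] F [-8.43 -1.67 15.8 ] w 59.2
[-0.21  1.12 -0.11]
```

Run:
```python
from h import *
views('s3')
```

```text
(no output)
```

View pics/s3.png

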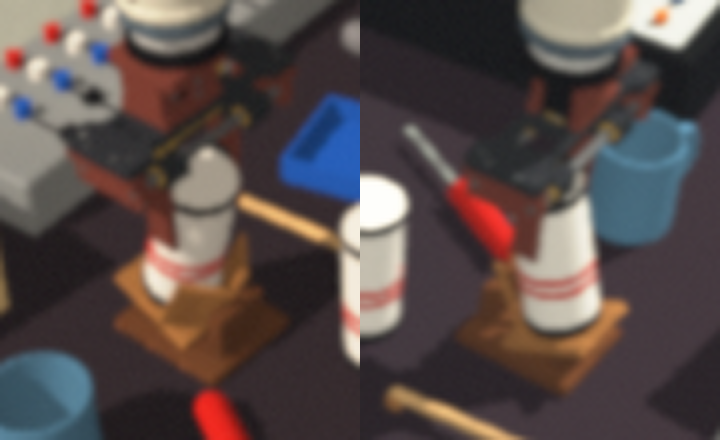

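The rattle is clearly tilting as intended, with its foot staying on the plate. I'll continue.

Request:
{"api": "arm_command", "payload": {"targets": [[0,2.2,-3.2,0],[0,2.3,-3.2,0],[0,2.4,-3.2,0],[0,2.4,-3,0],[0,0,0,0]]}}

```text
t: 16.25
ee_pos: [589.9, 251.9, 123.5]
orientation: [-1.178, 1.258, -1.256]
ft_force: [-10.6, 1.0, 14.3]
width: 58.9
```

Request:
{"api": "arm_command", "payload": {"targets": [[0,1,-2,0],[0,1,-2,0],[0,0,0,0],[0,0,0,0]]}}

```text
t: 16.58
ee_pos: [586.8, 252.1, 121.2]
orientation: [-1.177, 1.257, -1.257]
ft_force: [-6.8, -0.5, 8.6]
width: 59.0
```

Run:
```python
from h import *
o=st(); print(o['moment']); views('s4')
```

```text
t 16.58 pos [586.84 252.09 121.23] x [-0.07 -1.   -0.  ] F [-6.77 -0.46  8.6 ] w 59.0
[ 0.    0.84 -0.1 ]
```

View pics/s4.png

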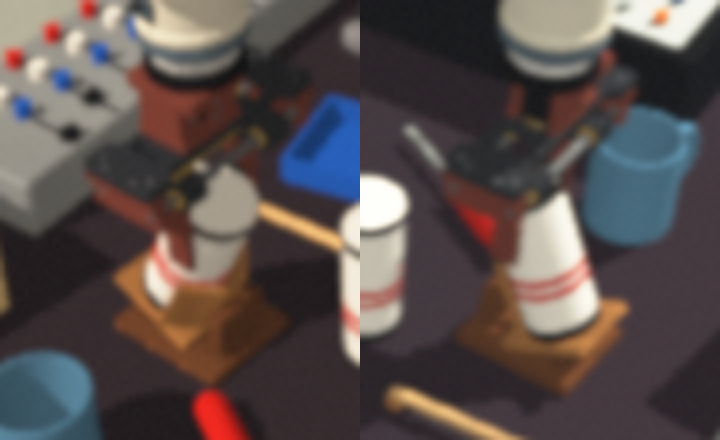

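Request:
{"api": "arm_command", "payload": {"targets": [[0,1.2,-2,0],[0,1.2,-2,0],[0,0,0,0],[0,0,0,0]]}}

```text
t: 17.02
ee_pos: [584.7, 252.5, 119.8]
orientation: [-1.173, 1.255, -1.258]
ft_force: [-3.3, -0.2, 10.8]
width: 59.1
```

Request:
{"api": "arm_command", "payload": {"targets": [[0,1,-2,0],[0,1,-2,0],[0,0,0,0],[0,0,0,0]]}}

```text
t: 17.35
ee_pos: [581.4, 252.8, 118.6]
orientation: [-1.172, 1.254, -1.258]
ft_force: [-2.4, -1.9, 16.2]
width: 58.9
```

Request:
{"api": "arm_command", "payload": {"targets": [[0,0,-1.5,0],[0,0,-1.5,0],[0,0,0,0],[0,0,0,0]]}}

```text
t: 17.68
ee_pos: [578.7, 253.0, 117.9]
orientation: [-1.171, 1.254, -1.258]
ft_force: [1.2, -1.6, 9.3]
width: 58.8
```

Run:
```python
from h import *
o=st(); print(o['moment']); views('s5')
```

```text
t 17.68 pos [578.74 252.99 117.87] x [-0.07 -1.   -0.  ] F [ 1.18 -1.62  9.34] w 58.8
[-0.18 -0.16 -0.04]
```

View pics/s5.png

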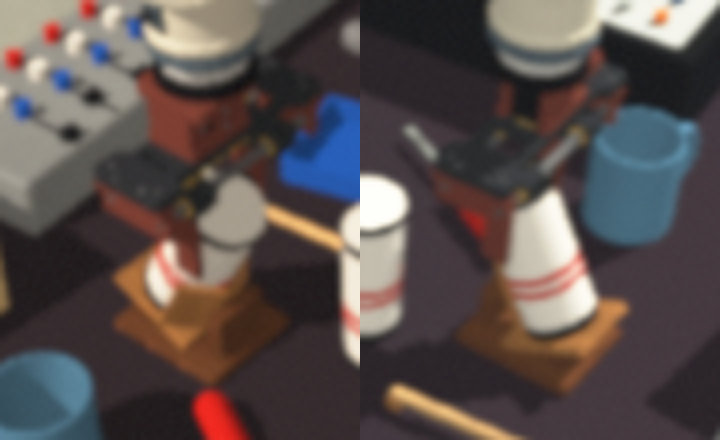

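Request:
{"api": "arm_command", "payload": {"targets": [[0,0.3,-1.5,0],[0,0.3,-1.5,0],[0,0,0,0],[0,0,0,0]]}}

```text
t: 18.12
ee_pos: [577.6, 253.1, 117.7]
orientation: [-1.168, 1.251, -1.26]
ft_force: [6.9, -3.3, 7.1]
width: 58.9
```

```bash
cat >> h.py <<'E'
def proj(c,P):
    m=camera_model(c); K=np.array(m['mtx']); q=rot(m['orientation']).T@(np.array(P).T-np.array(m['position'])[:,None])
    return np.array([K[0,0]*q[0]/-q[2]+K[0,2],K[1,1]*-q[1]/-q[2]+K[1,2]]).T
E
python3 - <<'E'
from h import *
o=st(); print(o['moment'])
# fit tilt & position: red-ring pixels in both views vs model
for c,box in(('scene',(290,100,345,180)),('side',(170,180,235,260))):
    im=get_image(c); x0,y0,x1,y1=box
    best=[r for r in silhouettes(c,'rattle_1') if x0<r['at'][0]<x1 and y0<r['at'][1]<y1]
    if best:
        mk=best[0]['pixels']; ys,xs=np.nonzero(mk); print(c,round(best[0]['conf'],2),mk.sum(),'bbox',xs.min(),xs.max(),ys.min(),ys.max())
        np.save(f'm_{c}.npy',mk)
        for th in(.3,.35,.4,.45,.5):
            d=np.array([-np.sin(th)*.998,np.sin(th)*.065,np.cos(th)]); G=o['ee_pos']+[0,0,2]
            F=G-103*d; e1=np.array([d[2],0,-d[0]]);e1/=np.linalg.norm(e1); e2=np.cross(d,e1)
            a=np.linspace(0,2*np.pi,40)[:,None]
            pts=np.vstack([F+30*(np.cos(a)*e1+np.sin(a)*e2),F+130*d+30*(np.cos(a)*e1+np.sin(a)*e2)])
            h=cv2.convexHull(proj(c,pts).astype(np.float32)).round().astype(np.int32)
            mm=np.zeros(mk.shape,np.uint8); cv2.fillConvexPoly(mm,h,1); mm=mm>0
            print(' th',th,'seg outside model',(mk&~mm).sum(),'model not seg',(mm&~mk).sum())
E
```

```text
t 18.12 pos [577.64 253.13 117.74] x [-0.07 -1.   -0.  ] F [ 6.93 -3.25  7.13] w 58.9
[-0.55 -1.08 -0.14]
scene 0.64 558 bbox 306 327 131 169
 th 0.3 seg outside model 79 model not seg 335
 th 0.35 seg outside model 55 model not seg 315
 th 0.4 seg outside model 25 model not seg 314
 th 0.45 seg outside model 8 model not seg 289
 th 0.5 seg outside model 0 model not seg 290
side 0.91 442 bbox 191 221 215 245
 th 0.3 seg outside model 85 model not seg 427
 th 0.35 seg outside model 73 model not seg 393
 th 0.4 seg outside model 58 model not seg 357
 th 0.45 seg outside model 36 model not seg 337
 th 0.5 seg outside model 20 model not seg 303
```

The +x force is up, the moment has flipped, and the tilt fit is about 0.45, so it's in the groove. I'll relax slightly, release, and check.

Request:
{"api": "arm_command", "payload": {"targets": [[0,-0.5,1,0],[0,-0.3,0.6,0],[0,0,0,0],[0,0,0,0]]}}

```text
t: 18.65
ee_pos: [577.8, 253.1, 117.8]
orientation: [-1.171, 1.253, -1.259]
ft_force: [5.5, -1.5, 7.4]
width: 58.7
```

Request:
{"api": "arm_command", "payload": {"targets": [[0,0,0,0],[0,0,0,0],[0,0,0,0],[0,0,0,0],[0,0,0,0],[0,0,0,0],[0,0,0,0],[0,-6,0,0],[0,-15,0,0],[0,-25,0,0],[0,-30,0,0],[0,-30,0,0],[0,-12,0,0],[0,0,0,0],[0,0,0,0]], "gripper": 100}}

```text
t: 19.9
ee_pos: [574.6, 252.3, 233.5]
orientation: [-1.177, 1.257, -1.257]
ft_force: [-0.0, -0.0, -0.4]
width: 87.8
```

Run:
```python
from h import *
o=st()
m=camera_model('wrist'); w=get_image('wrist'); cv2.imwrite('pics/w6.png',w)
for r in tip_of('wrist','rattle_1_top')[:4]: print('top',round(r['conf'],2),np.array(r['at']),at_z('wrist',r['at'],149,m))
for r in tip_of('wrist','rattle_1')[:4]: print('foot',round(r['conf'],2),np.array(r['at']),at_z('wrist',r['at'],32,m),at_z('wrist',r['at'],0,m))
a=get_image('side'); b=get_image('scene')
for c in('side','scene'):
    for r in tip_of(c,'rattle_1_top')[:4]: print(c,round(r['conf'],2),np.array(r['at']),at_z(c,r['at'],149),at_z(c,r['at'],130))
f=lambda i,x,y,w,h:cv2.resize(i[y:y+h,x:x+w],(390,440),interpolation=cv2.INTER_CUBIC)
cv2.imwrite('pics/s6.png',np.hstack([f(a,150,170,106,120),f(w,120,40,280,316)]))
```

```text
t 19.9 pos [574.57 252.27 233.51] x [-0.07 -1.   -0.  ] F [-0.01 -0.03 -0.41] w 87.8
top 0.89 [318.6 282.8] [488.11 194.82 149.  ]
top 0.45 [248.4 201.4] [570.81 253.78 149.  ]
foot 0.82 [245.8 127. ] [625.48 253.65  32.  ] [624.18 254.15   0.  ]
foot 0.8 [301.2 235.4] [485.82 192.42  32.  ] [471.63 187.27   0.  ]
side 0.67 [251.4 228.1] [453.01 210.92 149.  ] [465.17 193.58 130.  ]
side 0.41 [318.4 156.8] [ 469.72 -246.14  149.  ] [ 482.27 -273.96  130.  ]
scene 0.88 [271.3 137. ] [487.2  165.75 149.  ] [476.29 184.36 130.  ]
```

View pics/s6.png

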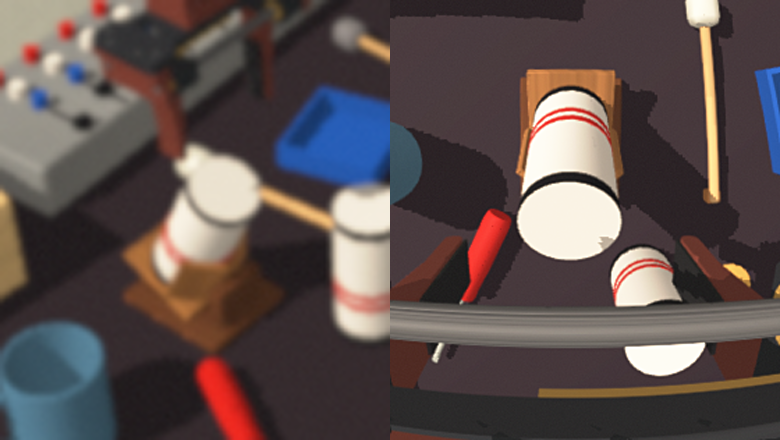

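The steel rattle is seated in the rest: its foot measures (625,254) and its top (571,254), which matches a 0.45 rad lean. Next is rattle C.

Request:
{"api": "arm_command", "payload": {"targets": [[10,0,-14,0],[16,0,-22,0],[16,0,-22,0],[14,0,-20,0],[9,0,-12,0],[4,0,-6,0],[0,0,0,0],[0,0,0,0]]}}

```text
t: 20.92
ee_pos: [475.1, 190.0, 233.7]
orientation: [-1.177, 1.257, -1.257]
ft_force: [0.5, 0.3, -0.5]
width: 88.0
```

Run:
```python
from h import *
st()
look('w7',[('rattle_1',0),('rattle_1_top',130)])
m=camera_model('wrist')
im=cv2.imread('pics/w7.png')
g=im.min(2)>185; n,l,s,c=cv2.connectedComponentsWithStats(g.astype(np.uint8))
for i in np.argsort(-s[1:,4])[:5]+1: print(s[i],c[i],at_z('wrist',c[i],130,m))
```

```text
t 20.92 pos [475.08 189.99 233.67] x [-0.07 -1.   -0.  ] F [ 0.48  0.34 -0.48] w 88.0
rattle_1 0.9 [250.4 167.6] [471.98 189.51   0.  ]
rattle_1 0.86 [189.2  46.4] [636.   257.08   0.  ]
rattle_1 0.74 [504.8 156.1] [ 471.79 -249.17    0.  ]
rattle_1_top 0.78 [250.2 195.5] [470.8  190.06 130.  ]
[ 126   47   72   70 3953] [161.74  81.44] [575.67 258.61 130.  ]
[ 215  151   69   75 3707] [248.81 191.47] [474.84 191.25 130.  ]
[497 140  15  31 333] [503.95 154.43] [497.55 -97.56 130.  ]
[151  31  39  15 265] [170.91  37.48] [613.64 248.42 130.  ]
[176  24  23   4  60] [187.95  25.48] [622.49 233.09 130.  ]
```

Request:
{"api": "arm_command", "payload": {"targets": [[0,15,-2,0],[0,22,0,0],[0,22,0,0],[0,22,0,0],[0,22,0,0],[0,20,0,0],[0,7,0,0],[0,2.5,0,0],[0,0,0,0],[0,0,0,0]]}}

```text
t: 21.9
ee_pos: [473.2, 190.2, 101.7]
orientation: [-1.176, 1.256, -1.257]
ft_force: [0.7, 0.6, 0.5]
width: 88.0
```

Request:
{"api": "arm_command", "payload": {"targets": [[0,0,0,0],[0,0,0,0],[0,0,0,0],[0,0,0,0],[0,0,0,0],[0,0,0,0],[0,-5,0,0],[0,-10,0,0],[0,-10,0,0],[0,-5,0,0],[0,0,0,0],[0,0,0,0],[0,0,0,0]], "gripper": 0}}

```text
t: 22.98
ee_pos: [472.2, 189.8, 131.0]
orientation: [-1.178, 1.257, -1.257]
ft_force: [-0.8, 0.3, -3.5]
width: 60.1
```

Run:
```python
from h import *
st(); weigh(8)
```

```text
t 22.98 pos [472.2  189.79 130.96] x [-0.07 -1.    0.  ] F [-0.77  0.33 -3.48] w 60.1
mean [-0.36  0.32 -3.12] fz [-3.49 -3.53 -3.19 -2.65 -2.58 -4.01 -2.93 -2.59]
```

About 3.1 N, so C is ceramic. I'll carry it high towards the red tray.

Request:
{"api": "arm_command", "payload": {"targets": [[0,-15,0,0],[0,-25,0,0],[0,-30,0,0],[10,-25,4,0],[20,-14,10,0],[30,0,14,0],[33,0,16,0],[33,0,16,0],[33,0,16,0],[33,0,16,0],[33,0,16,0],[33,0,16,0],[30,0,14,0],[22,0,9,0],[13,0,5,0],[7,0,2,0],[0,0,0,0],[0,0,0,0]]}}

```text
t: 24.88
ee_pos: [604.0, -148.6, 239.7]
orientation: [-1.178, 1.258, -1.256]
ft_force: [-0.0, -0.0, -3.8]
width: 60.1
```

```bash
cat >> h.py <<'E'
def tray(name,hsvs):
    m=camera_model('wrist'); im=get_image('wrist')
    cv2.imwrite(f'pics/{name}.png',im)
    for t in('red_tray','blue_tray'):
        for r in tip_of('wrist',t)[:1]: print(t,round(r['conf'],2),np.array(r['at']),at_z('wrist',r['at'],0,m))
        for r in silhouettes('wrist',t)[:1]:
            k=r['pixels'].astype(np.uint8); c=max(cv2.findContours(k,0,2)[0],key=cv2.contourArea)
            P=np.array([at_z('wrist',p,25,m)[:2] for p in c[:,0,:].astype(float)],np.float32)
            print(' sil',round(r['conf'],2),cv2.minAreaRect(P))
E
python3 - <<'E'
from h import *
st(); tray('w8',0)
E
```

```text
t 24.88 pos [ 603.95 -148.61  239.65] x [-0.07 -1.   -0.  ] F [-0.01 -0.03 -3.82] w 60.1
red_tray 0.96 [316.8 156.5] [ 608.94 -237.9     0.  ]
 sil 0.55 ((604.2284545898438, -235.875), (106.34766387939453, 102.80181121826172), 74.93211364746094)
blue_tray 0.86 [135.2 159. ] [623.05   8.05   0.  ]
 sil 0.67 ((627.228759765625, 5.827445983886719), (102.01335906982422, 108.91944122314453), 10.987521171569824)
```

Request:
{"api": "arm_command", "payload": {"targets": [[12,0,1,0],[24,0,2,0],[24,0,2.5,0],[16,0,2,0],[8,0,1.2,0],[4,0,0,0],[0,10,0,0],[0,22,0,0],[0,25,0,0],[0,25,0,0],[0,20,0,0],[0,12,0,0],[0,6,0,0],[0,3,0,0],[0,0,0,0],[0,0,0,0]]}}

```text
t: 26.47
ee_pos: [608.3, -238.0, 118.0]
orientation: [-1.177, 1.256, -1.258]
ft_force: [0.1, -0.2, -2.9]
width: 60.7
```

Request:
{"api": "arm_command", "payload": {"targets": [[0,1.5,0,0],[0,1,0,0],[0,1,0,0],[0,1,0,0],[0,0,0,0],[0,0,0,0]]}}

```text
t: 26.97
ee_pos: [607.4, -237.9, 112.5]
orientation: [-1.178, 1.257, -1.257]
ft_force: [0.1, 0.5, -3.8]
width: 59.9
```

Request:
{"api": "arm_command", "payload": {"targets": [[0,1.5,0,0],[0,1.5,0,0],[0,1,0,0],[0,0.5,0,0],[0,0,0,0],[0,0,0,0]]}}

```text
t: 27.47
ee_pos: [607.4, -237.8, 107.9]
orientation: [-1.178, 1.257, -1.257]
ft_force: [-0.3, 0.3, -3.0]
width: 59.9
```

Request:
{"api": "arm_command", "payload": {"targets": [[0,0.5,0,0],[0,0.5,0,0],[0,0.5,0,0],[0,0,0,0],[0,0,0,0]]}}

```text
t: 27.88
ee_pos: [607.5, -237.9, 106.5]
orientation: [-1.178, 1.257, -1.257]
ft_force: [-0.4, 0.9, -2.8]
width: 59.5
```

Request:
{"api": "arm_command", "payload": {"targets": [[0,0.5,0,0],[0,0.5,0,0],[0,0,0,0],[0,0,0,0]]}}

```text
t: 28.22
ee_pos: [607.8, -237.9, 106.5]
orientation: [-1.177, 1.256, -1.257]
ft_force: [-2.1, 1.0, 5.4]
width: 60.1
```

Touched down. I'll release and go to the wooden one at (471,-245).

Request:
{"api": "arm_command", "payload": {"targets": [[0,0,0,0],[0,0,0,0],[0,0,0,0],[0,0,0,0],[0,0,0,0],[0,-15,0,0],[0,-25,0,0],[0,-30,0,0],[0,-30,0,0],[2,-20,-15,0],[3,-8,-25,0],[3,0,-28,0],[3,0,-28,0],[3,0,-22,0],[1,0,-12,0],[0,0,-6,0],[0,0,0,0],[0,0,0,0]], "gripper": 100}}

```text
t: 29.72
ee_pos: [471.8, -244.2, 233.7]
orientation: [-1.177, 1.256, -1.258]
ft_force: [0.3, -0.5, -0.7]
width: 87.9
```

Run:
```python
from h import *
st()
look('w9',[('rattle_1',0),('rattle_1_top',130)])
```

```text
t 29.72 pos [ 471.76 -244.24  233.74] x [-0.07 -1.    0.  ] F [ 0.27 -0.47 -0.74] w 87.9
rattle_1 0.6 [249.2 165.6] [ 471.44 -243.55    0.  ]
rattle_1 0.57 [239.   59.3] [ 608.98 -239.78    0.  ]
rattle_1_top 0.85 [231.1  28.2] [ 612.28 -237.84  130.  ]
```

Request:
{"api": "arm_command", "payload": {"targets": [[0,15,0,0],[0,22,0,0],[0,22,0,0],[0,22,0,0],[0,22,0,0],[0,20,0,0],[0,7,0,0],[0,2.5,0,0],[0,0,0,0],[0,0,0,0]]}}

```text
t: 30.7
ee_pos: [471.6, -244.3, 101.7]
orientation: [-1.177, 1.256, -1.258]
ft_force: [0.1, 0.2, -0.0]
width: 87.5
```

Request:
{"api": "arm_command", "payload": {"targets": [[0,0,0,0],[0,0,0,0],[0,0,0,0],[0,0,0,0],[0,0,0,0],[0,0,0,0],[0,-8,0,0],[0,-20,0,0],[0,-28,0,0],[0,-30,0,0],[0,-28,0,0],[0,-16,0,0],[0,-8,0,0],[0,0,0,0],[0,0,0,0]], "gripper": 0}}

```text
t: 31.95
ee_pos: [470.4, -243.8, 238.6]
orientation: [-1.178, 1.258, -1.257]
ft_force: [-0.0, 0.2, -1.7]
width: 60.2
```

Run:
```python
from h import *
st(); weigh(6)
```

```text
t 31.95 pos [ 470.39 -243.76  238.59] x [-0.07 -1.   -0.  ] F [-0.02  0.2  -1.69] w 60.2
mean [-0.04 -0.14 -1.92] fz [-2.25 -2.18 -2.28 -1.51 -1.77 -1.53]
```

Request:
{"api": "arm_command", "payload": {"targets": [[-15,0,0,0],[-28,0,0,0],[-32,0,0,0],[-32,0,4,0],[-28,0,16,0],[-26,0,24,0],[-26,0,24,0],[-26,0,24,0],[-22,0,22,0],[-14,0,14,0],[-7,0,7,0],[-3,0,3,0],[0,0,0,0],[0,15,0,0],[0,25,0,0],[0,20,0,0],[0,10,0,0],[0,0,0,0],[0,0,0,0]]}}

```text
t: 33.83
ee_pos: [624.9, 4.7, 169.1]
orientation: [-1.178, 1.258, -1.257]
ft_force: [0.4, -0.3, -1.4]
width: 60.1
```

Run:
```python
from h import *
st(); tray('w10',0)
```

```text
t 33.83 pos [624.88   4.73 169.05] x [-0.07 -1.    0.  ] F [ 0.38 -0.26 -1.37] w 60.1
 sil 0.72 ((590.3837890625, -299.36077880859375), (214.06063842773438, 82.95403289794922), 64.66065216064453)
blue_tray 0.22 [363.  164.4] [ 629.37 -123.19    0.  ]
 sil 0.58 ((628.4191284179688, 9.755523681640625), (100.82646942138672, 103.85032653808594), 11.464855194091797)
```

View pics/w10.png

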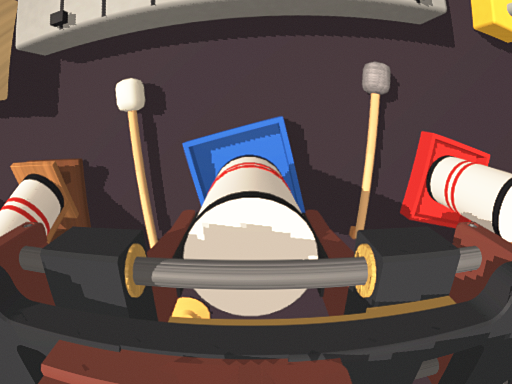

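This view shows the blue tray at (245,165) right under the held rattle, the steel one in the rest at left, and the ceramic one upright in the red tray at right. I'll lower it with a small correction.

Request:
{"api": "arm_command", "payload": {"targets": [[-2,10,1,0],[0,20,0,0],[0,15,0,0],[0,7,0,0],[0,3,0,0],[0,1.5,0,0],[0,1.5,0,0],[0,1,0,0],[0,1,0,0],[0,0.5,0,0],[0,0,0,0],[0,0,0,0]]}}

```text
t: 35.08
ee_pos: [626.6, 7.4, 108.7]
orientation: [-1.177, 1.257, -1.257]
ft_force: [-0.3, 0.6, -1.6]
width: 60.2
```

Request:
{"api": "arm_command", "payload": {"targets": [[0,0.5,0,0],[0,0.5,0,0],[0,0.5,0,0],[0,0,0,0],[0,0,0,0]]}}

```text
t: 35.5
ee_pos: [626.5, 7.4, 106.9]
orientation: [-1.178, 1.257, -1.257]
ft_force: [-0.2, 0.3, -1.3]
width: 60.3
```

Request:
{"api": "arm_command", "payload": {"targets": [[0,0.5,0,0],[0,0.5,0,0],[0,0,0,0],[0,0,0,0]]}}

```text
t: 35.83
ee_pos: [626.7, 7.4, 106.4]
orientation: [-1.177, 1.257, -1.257]
ft_force: [-0.8, 0.8, 3.4]
width: 60.1
```

Request:
{"api": "arm_command", "payload": {"targets": [[0,0,0,0],[0,0,0,0],[0,0,0,0],[0,0,0,0],[0,0,0,0],[0,-15,0,0],[0,-25,0,0],[0,-30,0,0],[0,-30,0,0],[0,-25,0,0],[0,-15,-10,0],[0,0,-20,0],[0,0,-30,0],[0,0,-30,0],[0,0,-30,0],[0,0,-20,0],[0,0,-10,0],[0,0,0,0],[0,0,0,0]], "gripper": 100}}

```text
t: 37.42
ee_pos: [477.8, 17.2, 246.5]
orientation: [-1.176, 1.256, -1.258]
ft_force: [-0.4, 0.9, -0.7]
width: 87.7
```

Run:
```python
from h import *
st(); a=get_image('side'); b=get_image('scene')
for c in('side','scene'):
  for t,z in(('rattle_1',5),('rattle_1_top',135),('mallet_white',0),('mallet_grey',0),('cymbal',0)):
    for r in tip_of(c,t)[:3]: print(c,t,round(r['conf'],2),at_z(c,r['at'],z))
cv2.imwrite('pics/f.png',np.hstack([cv2.resize(i[100:300,140:360],(396,360)) for i in(a,b)]))
```

```text
t 37.42 pos [477.77  17.2  246.48] x [-0.07 -1.   -0.  ] F [-0.44  0.95 -0.71] w 87.7
side rattle_1 0.9 [663.34 217.22   5.  ]
side rattle_1 0.81 [630.55 -10.26   5.  ]
side rattle_1 0.6 [ 632.38 -235.28    5.  ]
side rattle_1_top 0.77 [ 605.88 -238.51  135.  ]
side mallet_white 0.59 [629.26 133.87   0.  ]
side mallet_grey 0.53 [ 614.85 -108.42    0.  ]
side mallet_grey 0.31 [ 711.67 -439.22    0.  ]
side mallet_grey 0.28 [ 747.36 -155.44    0.  ]
side cymbal 0.71 [444.62  94.91   0.  ]
scene rattle_1 0.89 [616.49 283.57   5.  ]
scene rattle_1 0.56 [621.22  11.48   5.  ]
scene rattle_1 0.32 [474.52 373.79   5.  ]
scene rattle_1_top 0.88 [ 614.13 -243.33  135.  ]
scene rattle_1_top 0.68 [ 674.68 -496.59  135.  ]
scene mallet_white 0.52 [630.91 133.35   0.  ]
scene mallet_white 0.31 [624.75 274.85   0.  ]
scene mallet_grey 0.89 [ 618.05 -121.63    0.  ]
scene cymbal 0.44 [452.4   93.17   0.  ]
```

Run:
```python
from h import *
for c in('side','scene'):
    get_image(c); print(c,[(round(r['conf'],2),at_z(c,r['at'],32)) for r in tip_of(c,'rattle_1')[:1]])
print(close_job())
```

```text
side [(0.7, array([592.85,  19.75,  32.  ]))]
scene [(0.82, array([639.71, -10.67,  32.  ]))]
the job is handed in; nothing more can be done
None
```

I sorted all three rattles and handed the job in at about 38 s of the allowed 72 s. The final positions rest on measurements, because my 12-picture viewing limit was used up before I could look at the finished scene.

| Rattle started at | Weight on lifting | Ball | Where it is now |
|---|---|---|---|
| Right (471, -245) | 1.7 N, then 1.9 N on second lift | wood | blue tray, upright |
| Middle (463, 23) | 5.4 N | steel | sloping rest |
| Left (473, 190) | 3.1 N | ceramic | red tray, upright |

- **Order:** I weighed the right-hand rattle first and put it back where it stood. Then I placed steel, ceramic and wood in the order you asked.
- **Steel:** I set its foot on the plate and tilted it back until the groove pushed back at about 7 N. After release, pictures showed it leaning in the groove. Its foot measured (625, 254) and its top (571, 254), a horizontal offset of about 55 mm against the 56.5 mm expected.
- **Trays:** Both touched the tray floors at 3–5 N. A wrist picture showed the ceramic one upright in the red tray. After the wooden one was released, the detectors found rattles at both trays.
- **Other objects:** The two mallets and the cymbal read within a few mm to about 1 cm of where they started, which is within the detectors' scatter. I did not re-measure the others at the end.
- **Failed checks:** My last check of the steel rattle's foot found only rattles near the blue tray, so it confirmed nothing about the steel one. The side and scene cameras also put the steel rattle's foot in different places in the last measurement. That was worked out at tray-floor height, not the foot's 32 mm.

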